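# Gauge the depth of a blind bore in a microscope's focus carrier

## Robot

A 6-joint arm with a two-finger parallel gripper is mounted at the origin on the work surface. World frame = base frame: x ahead of the robot, y to its left, z up, the work surface at z = 0. Lengths are in m, angles in rad, forces in N, time in s.
With the tool pointing down it reaches from about 0.15 to 0.775 m from the base axis. Payload 6.1 kg.
Tool frame: the origin (TCP) lies midway between the tips of the shut fingers; the grasp point (between the pads) lies 19 mm behind it; z points along the fingers, x is the direction in which the jaws open and shut, and the axes are right-handed (so a half turn about z gives the same grasp; the last joint's range is limited). The gripper opens to 85 mm and grips with 20 to 120 N. Pads are 22 mm wide; open, the fingers measure 114 mm over their backs; the gripper's body (76 mm by 85 mm) begins 54 mm behind the grasp point. The pads swing forward as they close: fully open they stand 13 mm farther back than shut.
Start: joints at [-1.2, 0.126, -0.04, 1.405, 0, 1.571], TCP at [0.19, -0.489, 0.193] pointing down, gripper open.
Joint ranges: [-2.72, 2.72], [-0.95, 1.95], [-1.27, 1.35], [-1.78, 2.02], [-1.46, 1.47], [-3.14, 3.14]. Speed limits (rad/s): [2.39, 2.39, 3.01, 3.14, 3.14, 3.14].

## Interface

Orientations are given as a unit quaternion [w, x, y, z].
In Python, from plant import manip, viewer, spot_in, trace gives the robot as it stands.
- The arm moves only by the tool servo_tool, never from a script. Its argument "commands" is a list of rows, each a list of 5 numbers: the finger opening in m, from 0 to 0.0854, then the shift along the tool's x, y, z in m, then the turn about the tool's z in rad. A call has 1 to 12 rows; each row shifts and turns the commanded pose from where the row before left it, along the tool's axes as they then stand; what a row does not reach is not made up. A row lasts 1/8 s, in which the tool goes at most 62.5 mm and 10.7 degrees, less where a joint would pass 70% of its speed; a pose out of reach is approached as far as the arm can. A call with a gripper value outside its range is refused whole. The fingers move at their own pace and stop on an object; "newtons" is the grip in N (left out, the last holds). Time passes only in rows, so rows that do not move let the fingers close. It gives the time, the measured TCP pose, the force and the opening at its end, in the units of the state.
- manip.observe(): the state, without advancing time (a new reading comes with each control period).
- viewer.get_image(name): name is "scene" or "top"; returns a dict with "frame" (384x512x3 uint8, blue, green, red), "depth" (384x512 float32, m along the optical axis (not along the pixel's ray), 0 where there is no reading), "fov_y" (degrees; the focal length in pixels is half the picture's height over the tangent of half this angle, whatever the lens; pixels are square), "cx", "cy" (the principal point, pixels), "dist" ([k1, k2, p1, p2, k3] as OpenCV has them; the pictures are not rectified), "eye" and "orientation" of the camera in the world. Camera axes: x right, y up, looking along -z (the intrinsics and any distortion apply to the point x, -y, -z); pixel columns grow to the right and rows downward; lengths in m; the calibration is good to about 2 mm. A picture is of the moment at which its call begins.
- manip.finish_job(): hands the job in, once; it reports no verdict.
Trained networks look in the newest picture that a camera, given by its name, has taken for a name from the list of things; names that differ only in an ending like _2 or _b are one class to them, and where a whole thing is asked for, a point or a joint stands for the part that bears it (a point fixed in the world has none). Each returns a list of dicts, best first, with "confidence" (0 to 1); they miss things now and then, are a little off and sometimes report something else, mostly with a low value. They report only what shows in the picture. A call takes as long as a camera call. They do not tell look-alikes from the thing itself.
- spot_in(thing, camera): "at" ([x, y, z] in m, in world coordinates, good to about 4 mm: the middle of the surface that is visible of it).
- trace(thing, camera): "mask" (384x512 bool, what is visible of it).
The state is a dict: "time_s": time; "joint_pos": joint angles; "qd": joint speeds; "effort": joint torques, N m; "eef_pos": TCP position; "tool_rot": TCP orientation; "wrist_force": force on the tool from outside, world axes, zero at the start; "wrist_torque": the same for the moment, N m; "grip_width": finger opening in m.
Only numpy, scipy, OpenCV 4.12 (cv2) and the standard library are available. Lean on these libraries where they do the work, as an engineer would, in place of code of your own. Each camera call takes 0.05 s, during which the arm holds its last target. There are 200 camera calls.

## Task

Check the depth of the blind bore in the top of the microscope's focus carrier: stand the depth gauge with its foot flat on the machined face, its rod over the bore, and push the rod down by its knob until it bottoms out. Keep it pressed against the bottom, firmly but without forcing it, for a good second, then let go and leave the gauge standing there with its foot flat and its rod still on the bottom, so that the depth can be read. Leave the other things on the bench where they are.

Things in the scene. Friction and masses are not known exactly. Their poses are not given: they have to be found in the camera images.
- gauge: loose plain steel depth gauge, about 0.2 kg, upright on the bench. Foot: flat bar 30 (its x) x 84 (y) x 14 mm high, collar 20 mm across, 10 mm high on top. An 8 mm rod slides through the middle, knob on top. Origin: centre of the foot's underside on the rod's axis, z up; same after a half turn. The rod cannot turn in the foot. Lifted by the knob, the foot hangs on friction without slipping
- knob (a point): centre of the gauge's knob, on the rod's axis: knurled steel cylinder 18 mm across, 22 mm high (11 mm above and below this point), grasped from above; 105 mm above the rod's tip. Below it is bare 8 mm rod down to the collar's top: at least 25 mm of it even with the rod on the bottom of the bore
- rod_tip (a point): centre of the rod's flat lower end. The rod is at the start drawn up just inside the foot
- rod (a joint): how far the rod's tip stands out below the foot's underside, m: 0 = flush, negative = inside the foot (starts at -0.010 to -0.002); limits -0.012 to 0.060; grows as the knob is pushed down towards the foot. Steady friction of about 4.5 N (damping 8 N s/m) resists sliding; no spring, it stays where left
- carrier: fixed focus carrier: cream block 100 (its x) x 110 mm (y), aluminium upper part, flat machined top face 70 mm above the bench. On its +x edge a cream shoulder (x 32 to 50 mm, 22 mm above the face, full y, brass strip on top): the gauge's foot fits beside it laid roughly along y. A black focus knob juts from each end, to y = +-84 mm. Origin: centre of underside, z up
- bore_mouth (a point): centre of the bore's mouth in the level of the machined face, at x = -15 mm, y = 0, z = 70 mm of the carrier (so 47 mm from the shoulder). The bore is round, vertical, 20 mm across, and blind; axes as the carrier's
- bore_floor: the bottom of the bore (rigid, fixed). Origin 26 mm below the floor surface, on the bore's axis
- bore_bottom (a point): centre of the bore's flat floor; 28 to 42 mm below the mouth, different every time. Pressing the rod on it with 5 to 20 N is right; more than 50 N is forcing it
- objective: bystander: a microscope objective, steel, 27 mm across, 48 mm high, standing on the bench; origin at the centre of its underside
- eyepiece: bystander: a black eyepiece, 33 mm across, 40 mm high, standing on the bench; origin at the centre of its underside
- screwdriver: bystander: a screwdriver 160 mm long with a black handle, lying on the bench
There are look-alikes about, which are no part of the job. Several things look just like the gauge: the one meant starts nearest to the robot's base. Of the things that look like the carrier, take the one that is nearest to the robot's base at the start.

How it is judged:
By the outcome, as a careful person would: the job done as asked, in the order asked, and still so for the second after the job is handed in, with the robot touching nothing.
It also fails if it takes over 46 s, if anything falls off the work surface, if the arm or the gripper's body presses on something with over 40 N, if the wrist force passes 120 N, or if a joint passes its speed limit or range.

## Working session

There is one attempt and no reset: what is moved stays moved. The work goes in short steps, Python scripts to look and compute and a tool call to move; the robot and the scene stay as the last step left them, time stands still between calls to the robot, and variables do not carry over. Pictures are saved under pics/ and viewed, about 8 in all and at most 12, crops included, and the job is handed in when it is done.

Besides the shell and the picture viewer there is one more tool, called after "Call:" as name(argument=value, ...), one argument or row to a line, values as JSON. servo_tool: Moves the arm, as the interface text tells. Its arguments: {"type":"object","properties":{"commands":{"type":"array"},"newtons":{"type":"number"}},"required":["commands"]}

```bash
mkdir -p pics; cat > h.py <<'E'
import numpy as np, cv2
from scipy.spatial.transform import Rotation as R
from plant import manip, viewer, spot_in, trace
def cam(n):
    im=viewer.get_image(n); f=im['frame'].shape[0]/2/np.tan(np.radians(im['fov_y'])/2)
    im['K']=np.array([[f,0,im['cx']],[0,f,im['cy']],[0,0,1]]); q=im['orientation']
    im['R']=R.from_quat([q[1],q[2],q[3],q[0]]).as_matrix(); return im
def cloud(im):
    h,w=im['depth'].shape; u,v=np.meshgrid(np.arange(w),np.arange(h))
    p=cv2.undistortPoints(np.stack([u,v],-1).reshape(-1,1,2).astype(float),im['K'],np.array(im['dist'],float)).reshape(h,w,2)
    d=im['depth']; c=np.stack([p[...,0]*d,-p[...,1]*d,-d],-1)
    P=c@im['R'].T+np.array(im['eye']); P[d==0]=np.nan; return P
def pix(im,p):
    c=(np.atleast_2d(p)-np.array(im['eye']))@im['R']; c=c*[1,-1,-1]
    return cv2.projectPoints(c,np.zeros(3),np.zeros(3),im['K'],np.array(im['dist'],float))[0].reshape(-1,2)
E
python3 - <<'E'
from h import *
for n in ['scene','top']:
    im=cam(n); cv2.imwrite(f'pics/{n}0.png',im['frame']); print(n,im['eye'],im['fov_y'],im['orientation'],im['dist'])
    for t in ['gauge','knob','carrier','bore_mouth','objective','eyepiece','screwdriver']:
        for r in spot_in(t,n): print(t,np.round(r['at'],3),round(r['confidence'],2),pix(im,r['at']).round())
print(manip.observe())
E
```

```text
scene [1.19875289 0.5698456  0.71980295] 51.236950482931675 [0.32795201 0.1668812  0.44120815 0.81849466] [-0.05342505  0.          0.          0.          0.        ]
gauge [0.725 0.066 0.01 ] 0.79 [[262. 277.]]
gauge [0.593 0.212 0.014] 0.75 [[344. 280.]]
gauge [0.757 0.27  0.014] 0.66 [[319. 335.]]
knob [0.763 0.275 0.099] 0.64 [[322. 311.]]
knob [0.588 0.21  0.098] 0.61 [[349. 252.]]
carrier [ 0.627 -0.447  0.065] 0.65 [[175. 168.]]
carrier [ 0.572 -0.207  0.062] 0.58 [[236. 191.]]
bore_mouth [ 0.571 -0.208  0.065] 0.86 [[236. 190.]]
bore_mouth [ 0.631 -0.448  0.066] 0.64 [[174. 168.]]
eyepiece [0.746 0.181 0.018] 0.73 [[291. 307.]]
eyepiece [ 0.569 -0.208  0.064] 0.59 [[236. 190.]]
screwdriver [ 0.796 -0.131  0.016] 0.59 [[190. 250.]]
top [ 0.3376699  -0.11684497  1.1889822 ] 54.69551106915233 [ 0.73354514  0.07525102 -0.07303214 -0.67150213] [0.01170671 0.         0.         0.         0.        ]
gauge [0.712 0.062 0.013] 0.74 [[207. 150.]]
gauge [0.751 0.269 0.012] 0.7 [[147. 134.]]
gauge [ 0.537 -0.244  0.072] 0.29 [[298. 207.]]
knob [0.712 0.051 0.113] 0.48 [[207. 140.]]
kn
[... 391 characters left out ...]
78 [[270. 135.]]
{'time_s': 0.8, 'joint_pos': array([-1.20000261e+00,  1.25840835e-01, -3.96276322e-02,  1.40543097e+00,
       -3.58265851e-05,  1.57079780e+00]), 'qd': array([-0.00106448, -0.00076651, -0.00104712, -0.00072289, -0.00065084,
       -0.00013956]), 'effort': array([-9.13165479e-06, -4.35642385e+01,  3.53070295e+01,  7.43776855e-04,
       -7.51831953e-05,  1.51027513e-05]), 'eef_pos': array([ 0.19021013, -0.48928605,  0.19326043]), 'tool_rot': array([-1.43250142e-05,  8.25334462e-01, -5.64644156e-01, -5.26637812e-05]), 'wrist_force': array([-0.2483328 , -0.53729138,  0.39300822]), 'wrist_torque': array([-0.00144233, -0.0197552 ,  0.01040038]), 'grip_width': 0.0853300791120543}
```

View pics/scene0.png

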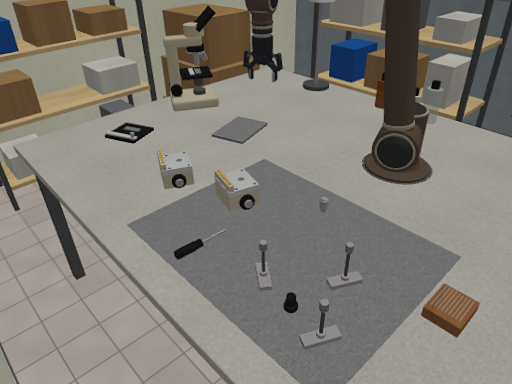

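View pics/top0.png

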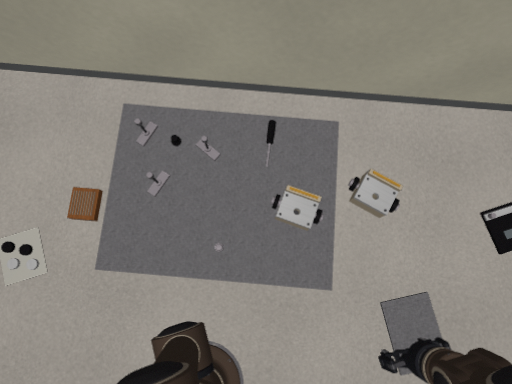

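Gauges in scene: (262,277), (344,280), (319,335). The one at (344,280), about (0.59, 0.21) and 0.63 m from the base, is nearest, so it is the one meant; in the top view it is at (158,183). Carriers in top: (298,207) and (376,192). The one at (298,207) is nearer, at 0.59 m against 0.77 m.

```bash
python3 - <<'E'
from h import *
ims={}
for n in ['scene','top']:
    im=cam(n); P=cloud(im); ims[n]=im
    def sel(c,r,z0,z1): 
        m=(np.hypot(P[...,0]-c[0],P[...,1]-c[1])<r)&(P[...,2]>z0)&(P[...,2]<z1); return P[m]
    for nm,c,r,z0,z1 in [('foot',(.59,.21),.075,.008,.019),('foot2',(.715,.06),.075,.008,.019),('collar',(.59,.21),.04,.02,.03),('knob',(.59,.21),.06,.075,.16),('face',(.545,-.24),.08,.064,.076),('shoulder',(.545,-.24),.09,.085,.105),('fknobs',(.54,-.245),.1,.02,.05)]:
        q=sel(c,r,z0,z1)
        if len(q)<4: print(n,nm,len(q)); continue
        rc=cv2.minAreaRect((q[:,:2]*1000).astype(np.float32))
        print(n,nm,len(q),q.mean(0).round(4),'rect',np.round(rc[0],1),np.round(rc[1],1),round(rc[2],1),'z',np.percentile(q[:,2],[5,50,95]).round(4))
def crop(n,c,s):
    u,v=map(int,pix(ims[n],c)[0]); a=ims[n]['frame'][max(v-s,0):v+s,max(u-s,0):u+s]; return cv2.resize(a,(390,390),interpolation=cv2.INTER_CUBIC)
a=np.hstack([crop('top',(.59,.21,.05),35),crop('top',(.538,-.244,.07),35)])
cv2.imwrite('pics/crop1.png',a)
E
```

```text
scene foot 336 [0.5923 0.2116 0.015 ] rect [588.8 209.4] [32.8 85.7] 63.7 z [0.0099 0.0156 0.0181]
scene foot2 261 [0.7256 0.0693 0.0141] rect [719.5  62.5] [85.3 30.3] 54.0 z [0.0105 0.0142 0.0168]
scene collar 42 [0.5912 0.2117 0.0249] rect [588.6 210.3] [18.1 17.2] 21.0 z [0.0211 0.025  0.0281]
scene knob 119 [0.5923 0.2113 0.1088] rect [590.6 210.3] [18. 18.] 0.6 z [0.0795 0.1132 0.1233]
scene face 546 [ 0.537  -0.2327  0.0705] rect [ 541.6 -242.9] [116.9 102. ] 73.5 z [0.0656 0.0708 0.0733]
scene shoulder 142 [ 0.5854 -0.2445  0.0928] rect [ 582.2 -251.1] [110.1  19.3] 75.5 z [0.0866 0.0931 0.0971]
scene fknobs 396 [ 0.5687 -0.2007  0.0364] rect [ 573.6 -226.7] [ 77.2 147.7] 26.8 z [0.0218 0.0372 0.0487]
top foot 222 [0.5858 0.2056 0.0142] rect [587.3 210.2] [97.5 90.6] 35.2 z [0.0099 0.0145 0.0179]
top foot2 175 [0.7128 0.0571 0.0144] rect [716.6  59.3] [83.8 30.1] 54.5 z [0.0106 0.0145 0.018 ]
top collar 21 [0.585  0.2054 0.0245] rect [580.1 209.7] [15.6 32. ] 46.4 z [0.0204 0.024  0.0283]
top knob 52 [0.5864 0.2054 0.1171] rect [586.7 206.7] [18.7 18.7] 50.7 z [0.0927 0.1215 0.1246]
top face 949 [ 0.5312 -0.2429  0.0707] rect [ 531.2 -242.5] [109.7  84.2] 74.9 z [0.0669 0.0707 0.0742]
top shoulder 225 [ 0.5779 -0.2549  0.0932] rect [ 579.1 -255.1] [109.   19.5] 74.7 z [0.0874 0.0936 0.0981]
top fknobs 215 [ 0.5239 -0.241   0.0396] rect [ 527.3 -240.4] [167.5  82.2] 69.6 z [0.0244 0.0404 0.0487]
```

View pics/crop1.png

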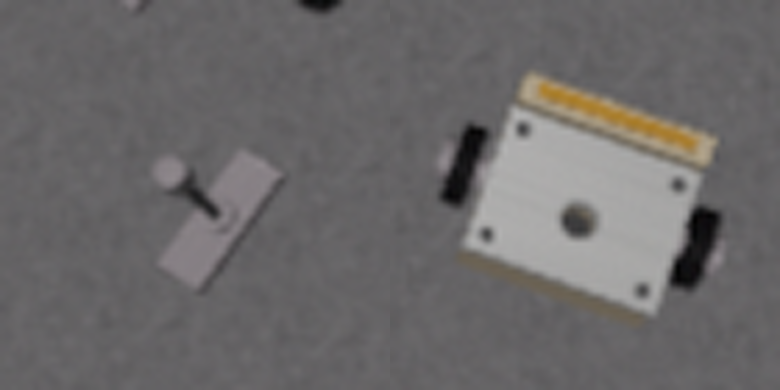

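Left in the crop is the chosen gauge, with its foot at (222,220) and knob at (170,172). Right is the near carrier, with its bore at (578,218) and the strip on the +x side. The two cameras differ by about 3 mm, but the offset from gauge to bore is the same in both.

```bash
cat >> h.py <<'E'
def go(x,y,z,yaw=None):
    "tool-frame shift from measured pose to world xyz; tool-z turn to world yaw (deg) of tool x"
    s=manip.observe(); q=s['tool_rot']; M=R.from_quat([q[1],q[2],q[3],q[0]]).as_matrix()
    psi=np.degrees(np.arctan2(M[1,0],M[0,0])); d=(np.array([x,y,z])-s['eef_pos'])@M
    print('t',round(s['time_s'],2),'shift',d.round(4),'psi',round(psi,2),'turn',None if yaw is None else np.radians(psi-yaw).round(4),'F',s['wrist_force'].round(1),'grip',round(s['grip_width'],4))
def footyaw(P,c,z,r=.05):
    m=(np.hypot(P[...,0]-c[0],P[...,1]-c[1])<r)&(abs(P[...,2]-z)<.004); q=P[m][:,:2]
    rc=cv2.minAreaRect((q*1000).astype(np.float32)); w,V=np.linalg.eigh(np.cov((q-q.mean(0)).T)); 
    return len(q),np.round(rc[0],1),np.round(rc[1],1),round(rc[2],1),'pca',q.mean(0).round(4),round(np.degrees(np.arctan2(V[1,1],V[0,1]))%180,1)
E
python3 - <<'E'
from h import *
print(footyaw(cloud(cam('scene')),(.589,.2095),.0145))
print(footyaw(cloud(cam('top')),(.586,.206),.0145))
go(.5885,.2085,.2,10)
E
```

```text
(301, array([589.2, 208.9]), array([31.7, 86. ]), 63.7, 'pca', array([0.5914, 0.2109]), np.float64(152.5))
(194, array([587. , 206.3]), array([32.4, 84.3]), 60.5, 'pca', array([0.5864, 0.2056]), np.float64(150.3))
t 1.0 shift [-0.5061 -0.6241 -0.0067] psi -68.75 turn -1.3745 F [ 1.2  0.6 -0.5] grip 0.0852
```

Call:
servo_tool(
  commands=[
    [0.0854,-0.034,-0.0415,0,0],
    [0.0854,-0.034,-0.0415,0,0],
    [0.0854,-0.034,-0.0415,0,0],
    [0.0854,-0.034,-0.0415,0,0],
    [0.0854,-0.034,-0.0415,0,0],
    [0.0854,-0.034,-0.0415,0,0],
    [0.0854,-0.034,-0.0415,0,0],
    [0.0854,-0.034,-0.0415,0,0],
    [0.0854,-0.034,-0.0415,0,0],
    [0.0854,-0.034,-0.0415,0,0],
    [0.0854,-0.034,-0.0415,0,0],
    [0.0854,-0.034,-0.0415,0,0],
  ],
  newtons=60,
)

```text
time_s: 2.5
eef_pos: [0.5072, 0.0732, 0.1934]
tool_rot: [-0.0, 0.825, -0.565, 0.0]
wrist_force: [0.7, -0.9, 0.3]
grip_width: 0.0851
```

Call:
servo_tool(
  commands=[
    [0.0854,-0.034,-0.0415,0,0],
    [0.0854,-0.034,-0.0415,0,0],
    [0.0854,-0.03,-0.0431,-0.0067,0],
    [0.0854,0,0,0,-0.17],
    [0.0854,0,0,0,-0.17],
    [0.0854,0,0,0,-0.17],
    [0.0854,0,0,0,-0.17],
    [0.0854,0,0,0,-0.17],
    [0.0854,0,0,0,-0.17],
    [0.0854,0,0,0,-0.17],
    [0.0854,0,0,0,-0.1845],
    [0.0854,0,0,0,0],
  ],
)

```text
time_s: 4.0
eef_pos: [0.5886, 0.2085, 0.1999]
tool_rot: [0.0, 0.996, 0.086, -0.0]
wrist_force: [-1.5, -0.7, -0.1]
grip_width: 0.0852
```

```bash
python3 - <<'E'
from h import *
go(.5885,.2085,.091,10)
im=cam('scene'); u,v=map(int,pix(im,(.5885,.2085,.12))[0]); print(u,v)
cv2.imwrite('pics/s2.png',cv2.resize(im['frame'][v-80:v+60,u-90:u+90],(720,560),interpolation=cv2.INTER_CUBIC))
E
```

```text
t 4.0 shift [-0.000e+00 -1.000e-04  1.089e-01] psi 9.89 turn -0.002 F [-1.5 -0.7 -0.1] grip 0.0852
349 244
```

View pics/s2.png

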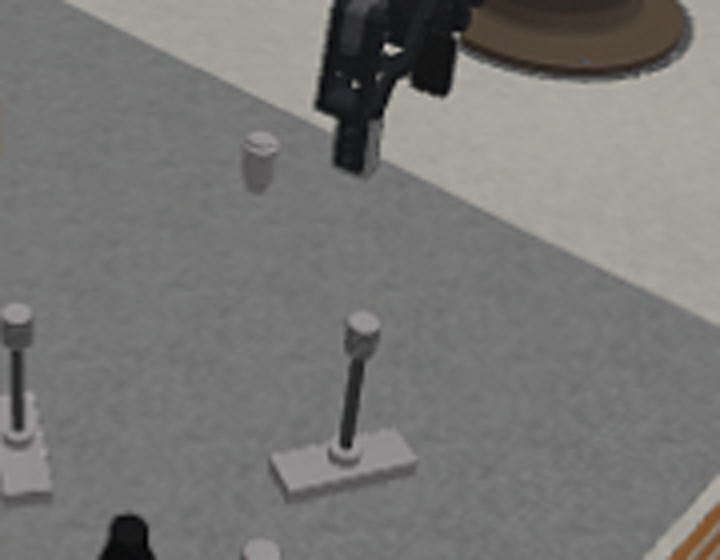

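The crop shows the open gripper straight above the chosen knob at (362,335), with the foot at (345,462). I'll go down and grasp it.

Call:
servo_tool(
  commands=[
    [0.0854,0,0,0.03,0],
    [0.0854,0,0,0.03,0],
    [0.0854,0,0,0.03,0],
    [0.0854,0,0,0.019,0],
    [0.0854,0,0,0,0],
    [0.03,0,0,0,0],
    [0.03,0,0,0,0],
    [0.03,0,0,0,0],
    [0.01,0,0,0,0],
    [0.01,0,0,0,0],
    [0.01,0,0,0,0],
    [0.01,0,0,0,0],
  ],
  newtons=60,
)

```text
time_s: 5.55
eef_pos: [0.5886, 0.2084, 0.091]
tool_rot: [0.0, 0.996, 0.087, -0.0]
wrist_force: [-0.8, -0.2, -0.9]
grip_width: 0.01
```

Call:
servo_tool(
  commands=[
    [0.01,0,0,0,0],
    [0.01,0,0,-0.005,0],
    [0.01,0,0,-0.01,0],
    [0.01,0,0,-0.02,0],
    [0.01,0,0,-0.025,0],
    [0.01,0,0,-0.025,0],
    [0.01,0,0,-0.025,0],
    [0.01,0,0,-0.015,0],
    [0.01,0,0,-0.01,0],
    [0.01,0,0,0,0],
  ],
)

```text
time_s: 6.8
eef_pos: [0.5888, 0.2085, 0.2264]
tool_rot: [-0.0, 0.996, 0.087, 0.0]
wrist_force: [0.9, -0.4, -0.7]
grip_width: 0.0099
```

```bash
python3 - <<'E'
from h import *
for n in ['scene','top']:
    P=cloud(cam(n))
    for h in [.13,.137,.144,.151]: print(n,h,footyaw(P,(.5885,.2085),h))
go(.526,-.24,.226,-68.5)
E
```

```text
scene 0.13 (0, array([0., 0.]), array([0., 0.]), 0.0, 'pca', array([nan, nan]), np.float64(nan))
scene 0.137 (0, array([0., 0.]), array([0., 0.]), 0.0, 'pca', array([nan, nan]), np.float64(nan))
scene 0.144 (0, array([0., 0.]), array([0., 0.]), 0.0, 'pca', array([nan, nan]), np.float64(nan))
scene 0.151 (0, array([0., 0.]), array([0., 0.]), 0.0, 'pca', array([nan, nan]), np.float64(nan))
top 0.13 (2, array([578.8, 206.5]), array([3.6, 0. ]), -93.7, 'pca', array([0.5788, 0.2065]), np.float64(86.3))
top 0.137 (0, array([0., 0.]), array([0., 0.]), 0.0, 'pca', array([nan, nan]), np.float64(nan))
top 0.144 (0, array([0., 0.]), array([0., 0.]), 0.0, 'pca', array([nan, nan]), np.float64(nan))
top 0.151 (0, array([0., 0.]), array([0., 0.]), 0.0, 'pca', array([nan, nan]), np.float64(nan))
t 6.9 shift [-0.1392  0.4307 -0.0006] psi 10.0 turn 1.37 F [-0.3  0.3 -0.4] grip 0.0097h.py:23: RuntimeWarning: Mean of empty slice.
  rc=cv2.minAreaRect((q*1000).astype(np.float32)); w,V=np.linalg.eigh(np.cov((q-q.mean(0)).T));
  ret = um.true_divide(
  avg = a.mean(axis, **keepdims_kw)
h.py:23: RuntimeWarning: Degrees of freedom <= 0 for slice
  rc=cv2.minAreaRect((q*1000).astype(np.float32)); w,V=np.linalg.eigh(np.cov((q-q.mean(0)).T));
  c *= np.true_divide(1, fact)
  c *= np.true_divide(1, fact)
h.py:24: RuntimeWarning: Mean of empty slice.
  return len(q),np.round(rc[0],1),np.round(rc[1],1),round(rc[2],1),'pca',q.mean(0).round(4),round(np.degrees(np.arctan2(V[1,1],V[0,1]))%180,1)
```

The opening is 10 mm and the knob is 18 mm, so the grasp missed. I'll look.

```bash
python3 - <<'E'
from h import *
im=cam('scene'); u,v=map(int,pix(im,(.5885,.2085,.12))[0])
cv2.imwrite('pics/s3.png',cv2.resize(im['frame'][v-80:v+60,u-90:u+90],(720,560),interpolation=cv2.INTER_CUBIC))
for n in ['scene','top']:
    im=cam(n);P=cloud(im)
    print(n,footyaw(P,(.588,.208),.0145),len(P[(np.hypot(P[...,0]-.588,P[...,1]-.208)<.05)&(P[...,2]>.08)&(P[...,2]<.13)]))
    q=P[(np.hypot(P[...,0]-.588,P[...,1]-.208)<.05)&(P[...,2]>.09)&(P[...,2]<.13)]
    if len(q): print(q.mean(0),q.min(0),q.max(0))
E
```

```text
scene (301, array([588.7, 210. ]), array([33.1, 87.3]), 62.9, 'pca', array([0.5913, 0.2115]), np.float64(152.1)) 112
[0.59276012 0.21153979 0.11453698] [0.58057307 0.19984386 0.0910788 ] [0.59943298 0.21891353 0.12643623]
top (198, array([587. , 206.5]), array([31.2, 84. ]), 61.3, 'pca', array([0.5866, 0.2055]), np.float64(151.5)) 52
[0.58631509 0.20567834 0.1192005 ] [0.5780351  0.19707838 0.10200342] [0.59659293 0.21666099 0.12594603]
```

View pics/s3.png

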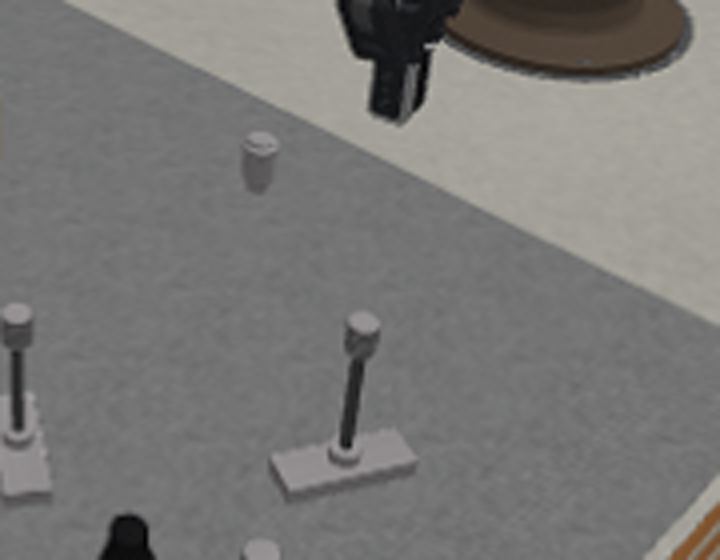

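```bash
python3 - <<'E'
from h import *
s=manip.observe(); print(s['eef_pos'],s['joint_pos'].round(3))
for n in ['scene','top']:
    im=cam(n);P=cloud(im)
    u0,v0=pix(im,(.5885,.2085,.12))[0].astype(int)
    print(n,'tcp pix',pix(im,s['eef_pos']),'knob pix',pix(im,(.5885,.2085,.111)),'crop origin',u0-90,v0-80)
    m=(np.linalg.norm(P-s['eef_pos'],axis=2)<.12)&(P[...,2]>.15)
    q=P[m]
    for z in np.arange(.2,.3,.01):
        k=q[abs(q[:,2]-z)<.005]
        if len(k): print(round(z,2),len(k),k.mean(0).round(3),k.min(0).round(3),k.max(0).round(3))
E
```

```text
[0.58822451 0.20831443 0.22504943] [0.34  0.327 0.283 1.529 0.    1.737]
scene tcp pix [[354.83484869 206.94315144]] knob pix [[348.73251341 247.91489704]] crop origin 259 164
0.26 2 [0.6   0.208 0.264] [0.599 0.205 0.264] [0.601 0.211 0.265]
0.27 46 [0.596 0.215 0.27 ] [0.573 0.2   0.265] [0.606 0.221 0.275]
0.28 60 [0.598 0.214 0.28 ] [0.574 0.2   0.275] [0.608 0.222 0.285]
0.29 69 [0.598 0.215 0.29 ] [0.576 0.201 0.285] [0.609 0.223 0.295]
top tcp pix [[138.55445158 164.62810388]] knob pix [[149.80470373 175.16283924]] crop origin 58 94
0.27 12 [0.59  0.201 0.271] [0.576 0.196 0.265] [0.605 0.207 0.274]
0.28 15 [0.585 0.2   0.28 ] [0.569 0.196 0.276] [0.605 0.207 0.283]
0.29 17 [0.582 0.199 0.29 ] [0.569 0.196 0.285] [0.598 0.204 0.294]
```

The visible fingertips end at z of about 0.263 (pixel (358,194)), while the reported TCP z is 0.226. So the real fingertips sit about 38 mm higher than reported, and x and y agree. The gauge is untouched. I'll open, go down 38 mm deeper and look again.

Call:
servo_tool(
  commands=[
    [0.0854,0,0,0,0],
    [0.0854,0,0,0,0],
    [0.0854,0,0,0,0],
    [0.0854,0,0,0,0],
    [0.0854,0,0,0.03,0],
    [0.0854,0,0,0.04,0],
    [0.0854,0,0,0.035,0],
    [0.0854,0,0,0.02,0],
    [0.0854,0,0,0.01,0],
    [0.0854,0,0,0,0],
  ],
)

```text
time_s: 8.4
eef_pos: [0.5884, 0.2084, 0.0908]
tool_rot: [0.0, 0.996, 0.087, -0.0]
wrist_force: [0.2, 0.1, -0.2]
grip_width: 0.0852
```

Call:
servo_tool(
  commands=[
    [0.0854,0,0,0.01,0],
    [0.0854,0,0,0.01,0],
    [0.0854,0,0,0.01,0],
    [0.0854,0,0,0.007,0],
    [0.0854,0,0,0,0],
  ],
)

```text
time_s: 9.02
eef_pos: [0.5881, 0.2083, 0.0532]
tool_rot: [0.0, 0.996, 0.087, -0.001]
wrist_force: [0.9, 0.2, 0.2]
grip_width: 0.0854
```

```bash
python3 - <<'E'
from h import *
go(.5885,.2085,.053,10)
im=cam('scene'); u,v=map(int,pix(im,(.5885,.2085,.12))[0]); 
cv2.imwrite('pics/s4.png',cv2.resize(im['frame'][v-50:v+50,u-60:u+60],(720,600),interpolation=cv2.INTER_CUBIC))
E
```

```text
t 9.03 shift [ 0.0005 -0.0002  0.0002] psi 10.0 turn -0.0 F [0.9 0.2 0.2] grip 0.0854
```

View pics/s4.png

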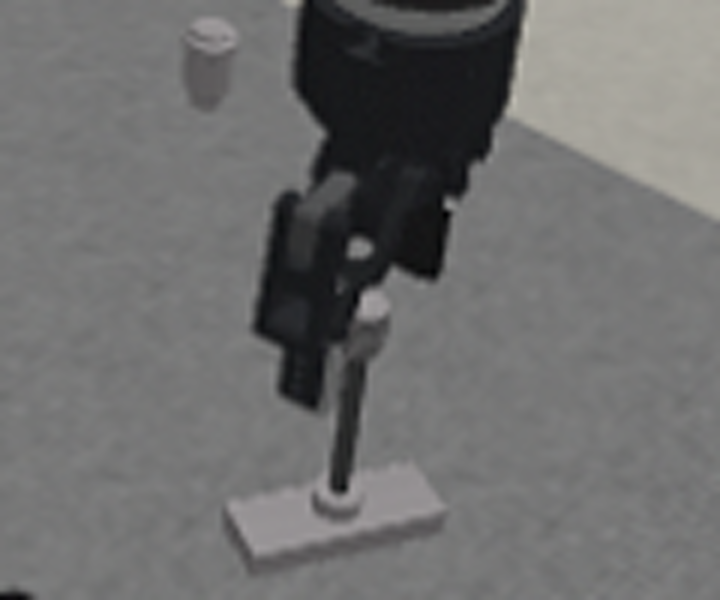

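The knob at (370,325) now lies between the near fingertip at (305,400) and the far one at (430,270). I'll close.

Call:
servo_tool(
  commands=[
    [0.03,0,0,0,0],
    [0.03,0,0,0,0],
    [0.03,0,0,0,0],
    [0.008,0,0,0,0],
    [0.008,0,0,0,0],
    [0.008,0,0,0,0],
    [0.008,0,0,0,0],
  ],
  newtons=60,
)

```text
time_s: 9.95
eef_pos: [0.5888, 0.2085, 0.0542]
tool_rot: [-0.0, 0.996, 0.087, 0.0]
wrist_force: [1.1, -0.8, 1.8]
grip_width: 0.0159
```

Call:
servo_tool(
  commands=[
    [0.008,0,0,0,0],
    [0.008,0,0,-0.004,0],
    [0.008,0,0,-0.008,0],
    [0.008,0,0,-0.015,0],
    [0.008,0,0,-0.02,0],
    [0.008,0,0,-0.025,0],
    [0.008,0,0,-0.025,0],
    [0.008,0,0,-0.02,0],
    [0.008,0,0,-0.015,0],
    [0.008,0,0,-0.008,0],
    [0.008,0,0,0,0],
  ],
)

```text
time_s: 11.32
eef_pos: [0.5888, 0.2085, 0.1944]
tool_rot: [-0.0, 0.996, 0.087, 0.0]
wrist_force: [-0.1, 0.5, -2.3]
grip_width: 0.0161
```

```bash
python3 - <<'E'
from h import *
go(.526,-.24,.194,-68.5)
for n in ['scene','top']:
    P=cloud(cam(n)); q=P[(np.hypot(P[...,0]-.588,P[...,1]-.208)<.055)&(P[...,2]>.1)&(P[...,2]<.185)]
    print(n,len(q),np.histogram(q[:,2],bins=np.arange(.1,.19,.01))[0])
    for h in (.148,.154): print(footyaw(P,(.588,.208),h))
E
```

```text
t 11.32 shift [-1.397e-01  4.308e-01  3.000e-04] psi 10.0 turn 1.37 F [-0.1  0.5 -2.3] grip 0.0161
scene 537 [  0   0   0   0 113 351  51  13]
(118, array([599.4, 219.7]), array([27.7, 87.7]), 45.0, 'pca', array([0.6016, 0.217 ]), np.float64(146.0))
(342, array([589.6, 210.1]), array([32.9, 86.5]), 62.8, 'pca', array([0.593 , 0.2114]), np.float64(150.9))
top 349 [  0   0   0   1  41 273  29   4]
(64, array([586.2, 208.4]), array([33. , 83.8]), 59.8, 'pca', array([0.5841, 0.2038]), np.float64(148.7))
(265, array([587. , 207.2]), array([32.9, 84.4]), 62.2, 'pca', array([0.5868, 0.2066]), np.float64(150.4))
```

Lifted: weight 2.3 N, foot underside at about 0.14. Foot yaw is about 152°, and it should be about 75° on the carrier. I'll move over the bore and turn.

Call:
servo_tool(
  commands=[
    [0.008,-0.0053,0.0165,0,0],
    [0.008,-0.0107,0.033,0,0],
    [0.008,-0.0133,0.0413,0,0],
    [0.008,-0.0133,0.0413,0,0],
    [0.008,-0.0133,0.0413,0,0],
    [0.008,-0.0133,0.0413,0,0],
    [0.008,-0.0133,0.0413,0,0],
    [0.008,-0.0133,0.0413,0,0],
    [0.008,-0.0133,0.0413,0,0],
    [0.008,-0.0133,0.0413,0,0],
    [0.008,-0.0107,0.033,0,0],
    [0.008,-0.0055,0.0163,0,0],
  ],
)

```text
time_s: 12.92
eef_pos: [0.5252, -0.2404, 0.1935]
tool_rot: [-0.0, 0.996, 0.086, -0.001]
wrist_force: [0.5, -0.1, -1.9]
grip_width: 0.016
```

Call:
servo_tool(
  commands=[
    [0.008,0,0,0,0.08],
    [0.008,0,0,0,0.15],
    [0.008,0,0,0,0.16],
    [0.008,0,0,0,0.16],
    [0.008,0,0,0,0.16],
    [0.008,0,0,0,0.16],
    [0.008,0,0,0,0.16],
    [0.008,0,0,0,0.16],
    [0.008,0,0,0,0.1],
    [0.008,0,0,0,0.054],
    [0.008,0,0,0,0],
    [0.008,0,0,0,0],
  ],
)

```text
time_s: 14.42
eef_pos: [0.5264, -0.2381, 0.1939]
tool_rot: [0.0, 0.834, -0.552, -0.0]
wrist_force: [-0.3, 0.6, -1.6]
grip_width: 0.0162
```

```bash
python3 - <<'E'
from h import *
go(.5268,-.2386,.194,-67)
for n in ['scene','top']:
    im=cam(n); P=cloud(im); c=(.5268,-.2386)
    for h in (.152,.155): print(n,footyaw(P,c,h))
    q=P[(np.hypot(P[...,0]-.58,P[...,1]+.25)<.08)&(P[...,2]>.085)&(P[...,2]<.105)]
    print('shoulder',cv2.minAreaRect((q[:,:2]*1000).astype(np.float32)))
    if n=='scene':
        u,v=map(int,pix(im,(*c,.12))[0]); cv2.imwrite('pics/s5.png',cv2.resize(im['frame'][v-60:v+60,u-72:u+72],(720,600),interpolation=cv2.INTER_CUBIC))
E
```

```text
t 14.43 shift [ 0.0006 -0.0002 -0.0001] psi -66.94 turn 0.001 F [-0.3  0.6 -1.6] grip 0.0162
scene (120, array([ 528.5, -238. ]), array([87.9, 31.2]), 75.5, 'pca', array([ 0.5334, -0.2284]), np.float64(79.2))
scene (125, array([ 528.4, -238.4]), array([87.1, 31.2]), 75.5, 'pca', array([ 0.532 , -0.2321]), np.float64(79.4))
shoulder ((580.9180297851562, -253.42637634277344), (111.040283203125, 19.841432571411133), 74.80224609375)
top (0, array([0., 0.]), array([0., 0.]), 0.0, 'pca', array([nan, nan]), np.float64(nan))
top (0, array([0., 0.]), array([0., 0.]), 0.0, 'pca', array([nan, nan]), np.float64(nan))
shoulder ((596.3148803710938, -204.0089569091797), (0.0, 0.0), 0.0)h.py:23: RuntimeWarning: Mean of empty slice.
  rc=cv2.minAreaRect((q*1000).astype(np.float32)); w,V=np.linalg.eigh(np.cov((q-q.mean(0)).T));
  ret = um.true_divide(
  avg = a.mean(axis, **keepdims_kw)
h.py:23: RuntimeWarning: Degrees of freedom <= 0 for slice
  rc=cv2.minAreaRect((q*1000).astype(np.float32)); w,V=np.linalg.eigh(np.cov((q-q.mean(0)).T));
  c *= np.true_divide(1, fact)
  c *= np.true_divide(1, fact)
h.py:24: RuntimeWarning: Mean of empty slice.
  return len(q),np.round(rc[0],1),np.round(rc[1],1),round(rc[2],1),'pca',q.mean(0).round(4),round(np.degrees(np.arctan2(V[1,1],V[0,1]))%180,1)
```

View pics/s5.png

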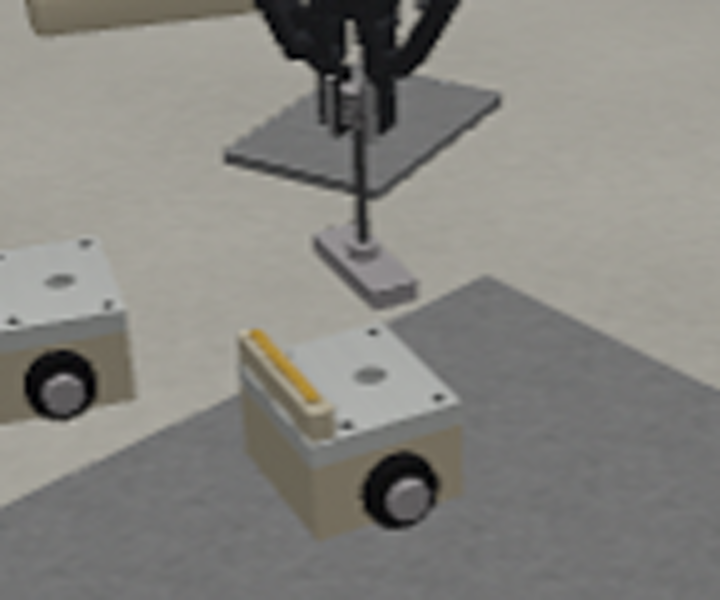

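The foot hangs over the face, with the bore at (370,375). In the scene camera the foot centre is (528.4, -238.2) mm and the bore (527, -239) mm. Yaw is 75.5° against 75° for the carrier. I'll lower it now.

Call:
servo_tool(
  commands=[
    [0.008,0,0,0.008,0],
    [0.008,0,0,0.015,0],
    [0.008,0,0,0.017,0],
    [0.008,0,0,0.015,0],
    [0.008,0,0,0.008,0],
    [0.008,0,0,0.002,0],
    [0.008,0,0,0,0],
  ],
  newtons=40,
)

```text
time_s: 15.4
eef_pos: [0.5268, -0.2384, 0.1293]
tool_rot: [-0.0, 0.834, -0.552, 0.0]
wrist_force: [0.6, -0.0, -1.6]
grip_width: 0.0162
```

Call:
servo_tool(
  commands=[
    [0.008,0,0,0.001,0],
    [0.008,0,0,0.001,0],
    [0.008,0,0,0.001,0],
    [0.008,0,0,0.001,0],
    [0.008,0,0,0.001,0],
    [0.008,0,0,0.001,0],
    [0.008,0,0,0.001,0],
  ],
)

```text
time_s: 16.27
eef_pos: [0.5269, -0.2385, 0.1228]
tool_rot: [-0.0, 0.834, -0.552, 0.001]
wrist_force: [-0.8, -0.6, 4.3]
grip_width: 0.0162
```

```bash
python3 - <<'E'
from h import *
go(.5268,-.2386,.12,-67)
im=cam('scene'); P=cloud(im); c=(.5268,-.2386)
print(footyaw(P,c,.0855))
q=P[(np.hypot(P[...,0]-.528,P[...,1]+.2385)<.04)&(P[...,2]>.079)&(P[...,2]<.09)]
A=np.c_[q[:,:2],np.ones(len(q))]; print('foot top z',np.median(q[:,2]),'tilt',np.linalg.lstsq(A,q[:,2],rcond=None)[0][:2])
u,v=map(int,pix(im,(*c,.1))[0]); cv2.imwrite('pics/s6.png',cv2.resize(im['frame'][v-50:v+50,u-60:u+60],(720,600),interpolation=cv2.INTER_CUBIC))
E
```

```text
t 16.27 shift [-0.      0.0002  0.0028] psi -67.01 turn -0.0002 F [-0.8 -0.6  4.3] grip 0.0162
(128, array([ 528. , -236.4]), array([85.1, 31.4]), 74.5, 'pca', array([ 0.531 , -0.2324]), np.float64(79.4))
foot top z 0.0848505104760906 tilt [-0.03024759  0.00827472]
```

View pics/s6.png

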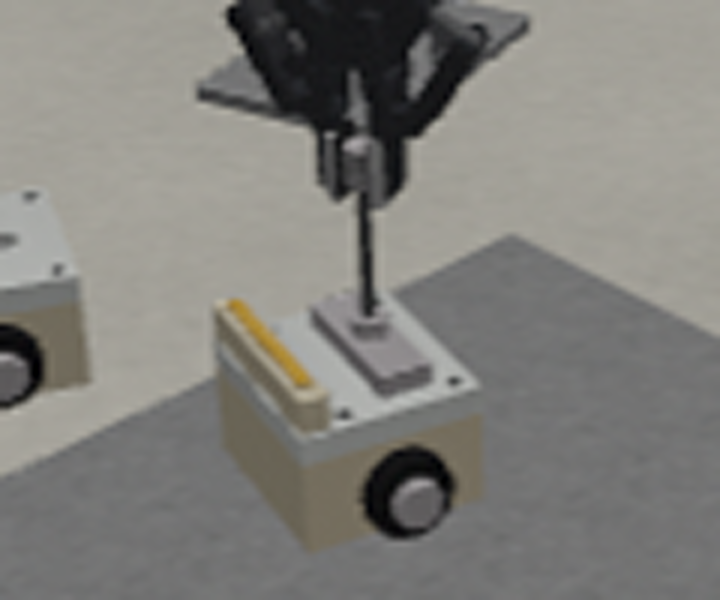

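The foot sits on the face beside the shoulder, with the collar at (370,325), and the force is 4.3 N as the rod starts to slide. I'll push most of the way, then creep.

Call:
servo_tool(
  commands=[
    [0.008,0,0,0.003,0],
    [0.008,0,0,0.005,0],
    [0.008,0,0,0.005,0],
    [0.008,0,0,0.005,0],
    [0.008,0,0,0.005,0],
    [0.008,0,0,0.003,0],
    [0.008,0,0,0.002,0],
    [0.008,0,0,0,0],
  ],
)

```text
time_s: 17.32
eef_pos: [0.5264, -0.2383, 0.0937]
tool_rot: [0.0, 0.834, -0.552, -0.0]
wrist_force: [0.8, -2.3, 1.8]
grip_width: 0.016
```

Call:
servo_tool(
  commands=[
    [0.008,0,0,0.001,0],
    [0.008,0,0,0.001,0],
  ],
)

```text
time_s: 17.58
eef_pos: [0.5266, -0.2383, 0.0921]
tool_rot: [-0.0, 0.834, -0.552, 0.0]
wrist_force: [0.4, -2.0, 4.7]
grip_width: 0.0163
```

Call:
servo_tool(
  commands=[
    [0.008,0,0,0.001,0],
    [0.008,0,0,0.001,0],
  ],
)

```text
time_s: 17.82
eef_pos: [0.5266, -0.2383, 0.09]
tool_rot: [0.0, 0.834, -0.552, 0.0]
wrist_force: [0.8, -2.3, 4.0]
grip_width: 0.0161
```

Call:
servo_tool(
  commands=[
    [0.008,0,0,0.001,0],
    [0.008,0,0,0.001,0],
  ],
)

```text
time_s: 18.08
eef_pos: [0.5266, -0.2383, 0.088]
tool_rot: [0.0, 0.834, -0.552, 0.0]
wrist_force: [0.1, -3.0, 4.4]
grip_width: 0.0164
```

Call:
servo_tool(
  commands=[
    [0.008,0,0,0.001,0],
    [0.008,0,0,0.001,0],
  ],
)

```text
time_s: 18.32
eef_pos: [0.5266, -0.2383, 0.0859]
tool_rot: [0.0, 0.834, -0.552, 0.0]
wrist_force: [0.0, -3.2, 3.8]
grip_width: 0.0163
```

Call:
servo_tool(
  commands=[
    [0.008,0,0,0.001,0],
    [0.008,0,0,0.001,0],
  ],
)

```text
time_s: 18.58
eef_pos: [0.5272, -0.2384, 0.0856]
tool_rot: [-0.0, 0.834, -0.552, 0.001]
wrist_force: [-2.2, -1.3, 17.3]
grip_width: 0.0161
```

Bottomed: the TCP has stopped at 0.0856 and the force rose to 17 N, so about 13 N on the floor. I'll hold.

Call:
servo_tool(
  commands=[
    [0.008,0,0,0,0],
    [0.008,0,0,0,0],
    [0.008,0,0,0,0],
    [0.008,0,0,0,0],
  ],
)

```text
time_s: 19.08
eef_pos: [0.5272, -0.2384, 0.0856]
tool_rot: [-0.0, 0.834, -0.552, 0.001]
wrist_force: [-0.8, -2.3, 12.5]
grip_width: 0.0163
```

Call:
servo_tool(
  commands=[
    [0.008,0,0,0,0],
    [0.008,0,0,0,0],
    [0.008,0,0,0,0],
    [0.008,0,0,0,0],
    [0.008,0,0,0,0],
    [0.008,0,0,0,0],
    [0.008,0,0,0,0],
  ],
)

```text
time_s: 19.95
eef_pos: [0.5272, -0.2384, 0.0856]
tool_rot: [-0.0, 0.834, -0.552, 0.001]
wrist_force: [-1.3, -1.3, 12.0]
grip_width: 0.0158
```

The force settled to 12 N, so about 8 N on the floor. I'll add 0.5 mm for margin, which also confirms it doesn't yield, and hold longer.

Call:
servo_tool(
  commands=[
    [0.008,0,0,0.0005,0],
    [0.008,0,0,0,0],
    [0.008,0,0,0,0],
    [0.008,0,0,0,0],
    [0.008,0,0,0,0],
    [0.008,0,0,0,0],
    [0.008,0,0,0,0],
    [0.008,0,0,0,0],
    [0.008,0,0,0,0],
    [0.008,0,0,0,0],
    [0.008,0,0,0,0],
    [0.008,0,0,0,0],
  ],
)

```text
time_s: 21.45
eef_pos: [0.5273, -0.2385, 0.0856]
tool_rot: [-0.0, 0.834, -0.552, 0.001]
wrist_force: [-2.8, -0.4, 14.5]
grip_width: 0.0166
```

Call:
servo_tool(
  commands=[
    [0.03,0,0,0,0],
    [0.06,0,0,0,0],
    [0.06,0,0,0,0],
    [0.06,0,0,0,0],
    [0.06,0,0,0,0],
    [0.06,0,0,-0.005,0],
    [0.06,0,0,-0.02,0],
    [0.06,0,0,-0.03,0],
    [0.06,0,0,-0.04,0],
    [0.06,0,0,-0.04,0],
    [0.06,0,0,-0.02,0],
    [0.06,0,0,0,0],
  ],
)

```text
time_s: 22.95
eef_pos: [0.5275, -0.2387, 0.2405]
tool_rot: [-0.0, 0.834, -0.552, 0.002]
wrist_force: [-0.8, 0.2, -1.3]
grip_width: 0.06
```

Call:
servo_tool(
  commands=[
    [0.06,-0.03,0.03,0,0],
    [0.06,-0.04,0.03,0,0],
    [0.06,-0.04,0.03,0,0],
    [0.06,-0.03,0.02,0,0],
    [0.06,0,0,0,0],
  ],
)

```text
time_s: 23.58
eef_pos: [0.3687, -0.1513, 0.2381]
tool_rot: [-0.0, 0.834, -0.552, -0.0]
wrist_force: [0.7, 0.2, -0.1]
grip_width: 0.0599
```

```bash
python3 - <<'E'
from h import *
go(.5268,-.2386,.12,-67)
for n in ['scene','top']:
    im=cam(n); P=cloud(im); c=(.5268,-.2386)
    print(n,footyaw(P,c,.0855))
    q=P[(np.hypot(P[...,0]-.528,P[...,1]+.2385)<.042)&(P[...,2]>.079)&(P[...,2]<.09)]
    A=np.c_[q[:,:2],np.ones(len(q))]; print('foot top z',np.median(q[:,2]),'tilt',np.linalg.lstsq(A,q[:,2],rcond=None)[0][:2])
    k=P[(np.hypot(P[...,0]-.528,P[...,1]+.2385)<.02)&(P[...,2]>.12)&(P[...,2]<.18)]
    print('knob',k.mean(0),k.min(0),k.max(0))
    u,v=map(int,pix(im,(*c,.1))[0]); cv2.imwrite(f'pics/f_{n}.png',im['frame'][v-50:v+50,u-50:u+50])
a=np.hstack([cv2.resize(cv2.imread(f'pics/f_{n}.png'),(400,400),interpolation=cv2.INTER_CUBIC) for n in ('scene','top')]); cv2.imwrite('pics/final.png',a)
E
```

```text
t 23.57 shift [ 0.1422 -0.1114  0.1181] psi -66.97 turn 0.0005 F [ 0.7  0.2 -0.1] grip 0.0599
scene (129, array([ 528.3, -238.5]), array([89.4, 29.9]), 77.0, 'pca', array([ 0.5315, -0.2321]), np.float64(79.9))
foot top z 0.08505824317039301 tilt [-0.07617746  0.00920208]
knob [ 0.53087923 -0.23558271  0.14342091] [ 0.52227739 -0.24469879  0.12079056] [ 0.53944296 -0.22908856  0.15667378]
top (174, array([ 543.9, -247.7]), array([85.3, 57.3]), 68.3, 'pca', array([ 0.5293, -0.2449]), np.float64(68.8))
foot top z 0.08480094216492118 tilt [-0.01501288  0.01241913]
knob [ 0.52459939 -0.24011478  0.15188479] [ 0.51687046 -0.24875955  0.13877531] [ 0.53336844 -0.23154243  0.15758882]
```

View pics/final.png

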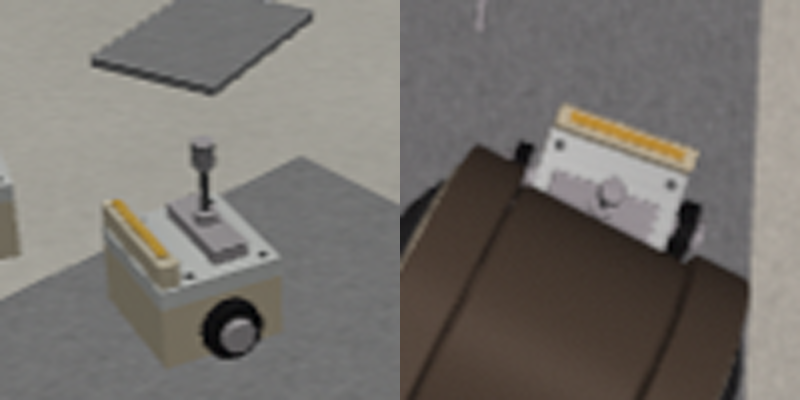

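The scene crop shows the gauge upright on the face, with its foot at (210,228) beside the shoulder and its knob at (203,155). The gripper is clear, although the arm partly hides the foot in the top view. Knob top is at about 0.155, which puts the rod about 30 mm below the face and agrees with the push. I'm handing the job in.

```bash
python3 -c "
from plant import manip
print(manip.finish_job())"
```

```text
the job is handed in; nothing more can be done
None
```

The depth gauge is standing on the near carrier with its foot flat and its rod on the bottom of the bore. The bore reads about 30–31 mm deep. I handed the job in at about 24 s.

- **Grasp:** The first grasp missed and touched nothing, because the real fingertips sat about 38 mm higher than the reported tool position. I went that much deeper and the second grasp held.
- **Pressing:** The rod slid at about 4 N and then stopped dead. The wrist force settled at 12–14.5 N, after a brief 17 N at contact. That is about 8–13 N on the bottom, held for about 2.9 s. A further 0.5 mm of commanded push moved nothing.
- **Last checks:** The foot's top is at z = 0.085 m, as it should be for a foot lying flat, and the foot lies roughly along the carrier (75–77° against 75°). The knob height puts the rod about 30 mm below the face, which agrees with the push. The gripper was clear and its force reading was about zero.
- **Checks that were poor or missing:** In the last top view the arm partly hid the foot, so that camera's fit of its position was unusable. The scene camera's direct tilt fit (slope up to 0.08) was too noisy to use. I did not check the positions of the other things on the bench again at the end.

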